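Rock the angle gauge on the joist offcut until its pointer settles on the mark

TASK

Pick up the angle gauge by the wooden grip on its top and stand it upright on the rounded ridge of the joist offcut, sole centred and square across the ridge. Then rock it sideways on the ridge until the swinging pointer settles inside the little fork that marks the angle, and finish holding it there, still gripped and with its sole resting on the ridge but not forced down hard. Do not knock the gauge over or shift the other things on the bench.

Things in the scene. Friction and masses are not known exactly. Their poses are not given: they have to be found in the camera images.
- gauge: the loose angle gauge, 172 mm tall, about 0.35 kg; origin at the centre of its sole's underside; z up along the gauge, its dial faces -x (toward the robot at yaw 0), y along the sole's length. Flat steel sole 42 (x) x 64 (y) x 10 mm, round dial housing of 54 mm radius and 20 mm thick (x) centred 70 mm above the sole's underside, wooden grip block on top. It starts standing on the bench with its dial roughly toward the robot
- gauge_grip (a point): centre of the gauge's wooden grip block, 150 mm above the sole's underside, same axes as the gauge; the block is 22 (x) x 30 (y) x 44 (z) mm with flat sides, to be gripped from above, best across its 30 mm (fingers closing along y). It ends 4 mm above the dial housing
- pointer (a joint): angle of the plumb pointer on the dial (rad), a freely swinging, damped pendulum that hangs straight down from the dial's centre: 0 with the gauge upright, and reads +a when the gauge leans by a with its top toward its own +y side. It takes about 1 s to settle
- mark (a joint): angle of the mark on the dial (rad), same zero and sense as the pointer; 0.20 to 0.42 (11 to 24 degrees), always on the +y side (left as seen facing the dial from the robot), and stiff, so it stays where it is set. Pointer and mark agree when the gauge leans by this angle toward its +y side
- pointer_tip (a point): tip region of the pointer, 46 mm from the dial's centre; turns with the pointer, whose pivot axis is the gauge's x axis
- mark_gap (a point): the middle of the gap of the mark, a small two-pronged steel fork at the lower rim of the dial, 46 mm from the dial's centre; prongs 12 mm apart between centres (9.5 mm clear), the pointer is 3 mm wide; turns with the mark
- stud: the joist offcut, fixed to the bench: wooden block 100 (x) x 130 (y) x 30 mm, origin at the centre of its underside. A round-topped ridge of 12 mm radius, 24 mm wide, runs along its x axis over the full length in the middle; a low strip on its -y edge rises to 36 mm
- ridge_top (a point): middle of the top line of the ridge, 52 mm above the bench, axes of the joist offcut (x along the ridge, z up); the axis of the ridge's round top lies 12 mm below this point
- nagura: small grey whetstone 31x45x14 mm lying beside the joist offcut; a bystander, leave alone; origin under its centre
- dowel: short oak roller, 23 mm thick and 85 mm long, lying beside the gauge; a bystander, leave alone; origin under its centre
- oil_bottle: small bottle with a spout, 36 mm wide, 132 mm tall, behind the wooden tool drawers (which are 130 mm high, and stand in the middle, between the gauge and the offcut; a wall cabinet overhangs the bench beyond 0.58 m ahead of the robot, from 0.26 m up); a bystander, leave alone; origin under its centre
- tub_stone: dark whetstone 65x205x24 mm lying on the right near the robot; a bystander, leave alone; origin under its centre
- file: flat file with wooden handle, 211 mm long, 19 mm thick, lying on the left near the robot; a bystander, leave alone; origin under its centre
There are look-alikes about, which are no part of the job. There is more than one size of the gauge; the one meant has the size given above.

How it is judged:
On the way:
1. the gauge stands upright on the ridge, square across it and centred (contact force between gauge and stud above 0.3 N and angle between the x axis of gauge_grip and the x axis of ridge_top, either way round below 0.25 rad and y of gauge in the frame of ridge_top between -0.025 and 0.025 m and x of gauge in the frame of ridge_top between -0.035 and 0.035 m and z of gauge in the frame of ridge_top between -0.015 and 0.015 m and angle between gauge_grip's own z axis and vertical below 0.1 rad), for 0.2 s.
At the end, for the whole second after the job is handed in: Gauge gripped; sole on the ridge (0.3 to 60 N); pointer at rest within 0.07 rad of the mark; gauge x axis within 0.25 rad of the ridge and 0.2 rad of level; sole middle within 25 mm of the ridge top line sideways, 35 mm of its middle along it, 15 mm in height (contact force between gauge and stud between 0.3 and 60 N and angle between the x axis of gauge_grip and the x axis of ridge_top, either way round below 0.25 rad and y of gauge in the frame of ridge_top between -0.025 and 0.025 m and x of gauge in the frame of ridge_top between -0.035 and 0.035 m and z of gauge in the frame of ridge_top between -0.015 and 0.015 m and angle between the z axis of pointer_tip and the z axis of mark_gap, either way round below 0.07 rad and velocity of joint pointer between -0.4 and 0.4 rad/s and contact force between gauge and the fingers above 1 N and angle between gauge_grip's own x axis and vertical between 1.37 and 1.77 rad); the arm keeps its last pose, push and grip.
It fails at once if the gauge is knocked over (leans more than 0.9 rad) (angle between gauge_grip's own z axis and vertical above 0.9 rad).
It fails at once if another thing on the bench is shifted by more than 30 mm (distance of any of nagura, dowel, oil_bottle, tub_stone, file from where it was at the start of the episode above 0.03 m).
It also fails if it takes over 51 s, if anything falls off the work surface, if the arm or the gripper's body presses on something with over 40 N, if the wrist force passes 120 N, or if a joint passes its speed limit or range.

ROBOT

A 7-joint arm with a two-finger parallel gripper is mounted at the origin on the work surface; the furniture and walls round the work are solid. World frame = base frame: x ahead of the robot, y to its left, z up, the work surface at z = 0. Lengths are in m, angles in rad, forces in N, time in s.
With the tool pointing down it reaches from about 0.4 to 0.925 m from the base axis. Payload 5.6 kg.
Tool frame: the origin (TCP) lies midway between the tips of the shut fingers; the grasp point (between the pads) lies 19 mm behind it; z points along the fingers, y is the line along which they close (so a half turn about z gives the same grasp; the last joint's range is limited). The gripper opens to 85 mm and grips with 20 to 120 N. Pads are 22 mm wide; open, the fingers measure 114 mm over their backs; the gripper's body (76 mm by 85 mm) begins 54 mm behind the grasp point. The pads swing forward as they close: fully open they stand 13 mm farther back than shut.
Start: joints at [1.185, 0.468, -0.012, 1.603, 0.006, 1.071, -0.056], TCP at [0.218, -0.612, 0.231] pointing down, gripper open.
Joint ranges: [-2.53, 2.53], [-0.31, 2.02], [-1.57, 1.55], [0.28, 2.44], [-1.29, 4.43], [0.15, 1.84], [-2.92, 2.92]. Speed limits (rad/s): [2.57, 2.57, 3.14, 3.14, 3.14, 3.14, 3.14].

INTERFACE

Orientations are given as a 3x3 rotation matrix whose columns are the frame's x, y, z axes.
In Python, from plant import arm, grip, solver, snapshot gives the robot as it stands. Calls block until the motion is done:
- arm.reach(position, orientation): joint-space move of the TCP to a pose.
- arm.movel(position, speed=0.15, rot=None, guard=None): straight line of the TCP; rot=None keeps the orientation; speed is the mean speed in m/s. With guard (N) it stops when the force on the tool has changed by that much, and returns True; else False.
- arm.move_j(angles): joint-space move.
- grip(opening, force=None): opening from 0.0 (shut) to 1.0 (fully open); force is the grip in N (None keeps the last); returns when the fingers have stopped.
- arm.sleep(seconds).
- solver.ik(position, orientation): joint angles nearest the present ones, or None.
- snapshot(name): name is "scene" or "top" or "wrist"; returns a dict with "pixels" (420x560x3 uint8, red, green, blue), "range_z" (420x560 float32, m along the optical axis (not along the pixel's ray), 0 where there is no reading), "mtx" (3x3 intrinsics, pixels), "T" (4x4, takes a point from camera to world coordinates); the wrist camera has in their place "hand_eye" (4x4, takes a point from camera to tool coordinates, whose origin is the TCP and whose axes are the flange's). Camera axes: x right, y up, looking along -z (the intrinsics and any distortion apply to the point x, -y, -z); pixel columns grow to the right and rows downward; lengths in m; the calibration is good to about 2 mm. A picture is of the moment at which its call begins: read the wrist's pose just before it.
A pose or a line that the arm cannot do raises arm.PlanningError and nothing moves.
- arm.sign_off(): hands the job in; it is judged then, once.
Readings, each from a call of its own:
- arm.get_t(): time.
- arm.get_joint_positions(): joint angles.
- arm.get_joint_velocities(): joint speeds.
- arm.get_joint_torque(): joint torques, N m.
- arm.get_tool_pos(): TCP position.
- arm.get_tcp_rot(): TCP orientation.
- arm.get_force(): force on the tool from outside, world axes, zero at the start.
- arm.get_wrist_torque(): the same for the moment, N m.
- arm.get_opening(): opening from 0.0 (shut) to 1.0 (fully open).
- arm.get_grasp_force(): force on a finger pad.
Only numpy, scipy, OpenCV 4.12 (cv2) and the standard library are available. Lean on these libraries where they do the work, as an engineer would, in place of code of your own. Each camera call takes 0.05 s, during which the arm holds its last target. There are 200 camera calls.

## Working session

There is one attempt and no reset: what is moved stays moved. The work goes in short steps, each a Python script; the robot and the scene stay as the last script left them, time stands still between calls to the robot, and variables do not carry over. Pictures are saved under pics/ and viewed, at most 10 in all, crops included, and the job is handed in when it is done.

```bash
mkdir -p pics; ls; cat > h.py <<'E'
import numpy as np, cv2
from plant import arm, grip, solver, snapshot
def cloud(s,T=None):
    T=s["T"] if T is None else T
    z=s["range_z"].astype(float);K=s["mtx"]
    v,u=np.mgrid[:z.shape[0],:z.shape[1]]
    P=np.stack([(u-K[0,2])/K[0,0]*z,-(v-K[1,2])/K[1,1]*z,-z],-1)
    W=P@T[:3,:3].T+T[:3,3]; W[z<=0]=np.nan
    return W
def save(s,n,sc=1):
    cv2.imwrite('pics/'+n,cv2.cvtColor(s["pixels"],cv2.COLOR_RGB2BGR))
def wristT(s,p,R):
    T=np.eye(4);T[:3,:3]=R;T[:3,3]=p
    return T@s["hand_eye"]
E
python3 - <<'E'
from h import *
import pickle
d={}
for n in("scene","top"):
    s=snapshot(n);d[n]=s;save(s,n+'0.png')
    print(n,s["mtx"].round(1).tolist(),s["T"].round(3).tolist(),[k for k in s], (s["range_z"]>0).mean())
pickle.dump(d,open('d.pkl','wb'))
print(arm.get_t(),arm.get_tcp_rot().round(3).tolist())
E
```

```text
pics
scene [[486.0, 0.0, 289.4], [0.0, 486.0, 203.7], [0.0, 0.0, 1.0]] [[0.507, 0.644, -0.573, -0.769], [-0.862, 0.374, -0.342, -0.815], [-0.006, 0.668, 0.745, 1.588], [0.0, 0.0, 0.0, 1.0]] ['pixels', 'range_z', 'mtx', 'T'] 0.9959438775510204
top [[521.2, 0.0, 283.1], [0.0, 521.2, 208.8], [0.0, 0.0, 1.0]] [[-0.443, 0.73, -0.521, -0.631], [-0.896, -0.355, 0.266, 0.378], [0.009, 0.585, 0.811, 1.689], [0.0, 0.0, 0.0, 1.0]] ['pixels', 'range_z', 'mtx', 'T'] 0.9960034013605442
0.1 [[0.942, 0.336, -0.001], [0.336, -0.942, 0.001], [-0.0, -0.002, -1.0]]
```

View pics/scene0.png

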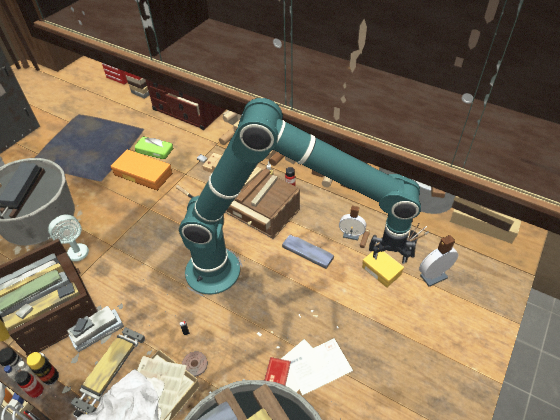

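View pics/top0.png

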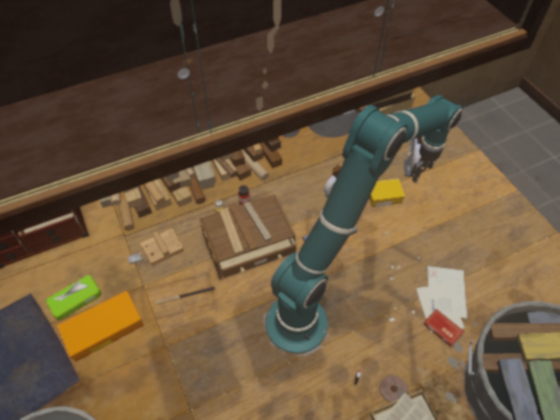

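The scene view shows two gauges, at about (352,225) and (438,262), with the dowel near (364,240). In the top view the offcut is at about (160,245), with drawers at (248,232) in the middle and the oil bottle at (243,193). Next I'll measure heights and positions.

```bash
python3 - <<'E'
from h import *
import pickle
d=pickle.load(open('d.pkl','rb'))
s=d['scene'];W=cloud(s);t=d['top'];V=cloud(t)
def blob(W,u0,u1,v0,v1,zmin,n):
    Q=W[v0:v1,u0:u1].reshape(-1,3);Q=Q[np.isfinite(Q).all(1)&(Q[:,2]>zmin)]
    print(n,len(Q),'min',Q.min(0).round(3),'max',Q.max(0).round(3),'med',np.median(Q,0).round(3));return Q
blob(W,335,368,200,242,0.02,'g1');blob(W,335,368,200,242,0.14,'g1top')
blob(W,415,462,230,290,0.02,'g2');blob(W,415,462,230,290,0.16,'g2top')
for z in(.012,.025,.034,.045): blob(V,120,188,228,268,z,'stud')
blob(V,235,252,183,200,0.1,'oil'); blob(V,200,300,195,275,0.1,'drawers')
for p in [(160,245),(172,240),(150,248),(136,258),(200,292)]: print(p,V[p[1],p[0]].round(3))
a=cv2.resize(s["pixels"][190:300,320:480],None,fx=5,fy=5,interpolation=cv2.INTER_CUBIC)
b=cv2.resize(t["pixels"][215:285,110:220],None,fx=5,fy=5,interpolation=cv2.INTER_CUBIC)
c=np.zeros((600,800,3),np.uint8);c[:550,:800]=a[:550];
cv2.imwrite('pics/a.png',cv2.cvtColor(c,cv2.COLOR_RGB2BGR));cv2.imwrite('pics/b.png',cv2.cvtColor(b,cv2.COLOR_RGB2BGR))
E
```

```text
g1 572 min [ 0.397 -0.462  0.02 ] max [ 0.475 -0.344  0.181] med [ 0.422 -0.4    0.087]
g1top 74 min [ 0.415 -0.412  0.14 ] max [ 0.441 -0.38   0.181] med [ 0.423 -0.396  0.167]
g2 1051 min [ 0.231 -0.808  0.02 ] max [ 0.525 -0.624  0.35 ] med [ 0.39  -0.753  0.132]
g2top 340 min [ 0.231 -0.794  0.16 ] max [ 0.441 -0.674  0.35 ] med [ 0.393 -0.755  0.204]
stud 955 min [0.413 0.226 0.012] max [0.627 0.455 0.066] med [0.48  0.321 0.029]
stud 708 min [0.428 0.249 0.025] max [0.539 0.383 0.066] med [0.481 0.317 0.032]
stud 263 min [0.428 0.25  0.034] max [0.538 0.379 0.066] med [0.482 0.314 0.042]
stud 104 min [0.437 0.302 0.045] max [0.535 0.329 0.066] med [0.483 0.315 0.05 ]
oil 102 min [ 0.502 -0.061  0.101] max [ 0.544 -0.022  0.132] med [ 0.521 -0.039  0.121]
drawers 4862 min [-0.014 -0.138  0.1  ] max [0.53  0.175 0.419] med [0.33  0.025 0.131]
(160, 245) [0.474 0.322 0.047]
(172, 240) [0.486 0.274 0.03 ]
(150, 248) [0.487 0.359 0.033]
(136, 258) [0.479 0.418 0.017]
(200, 292) [0.249 0.256 0.01 ]
```

View pics/a.png

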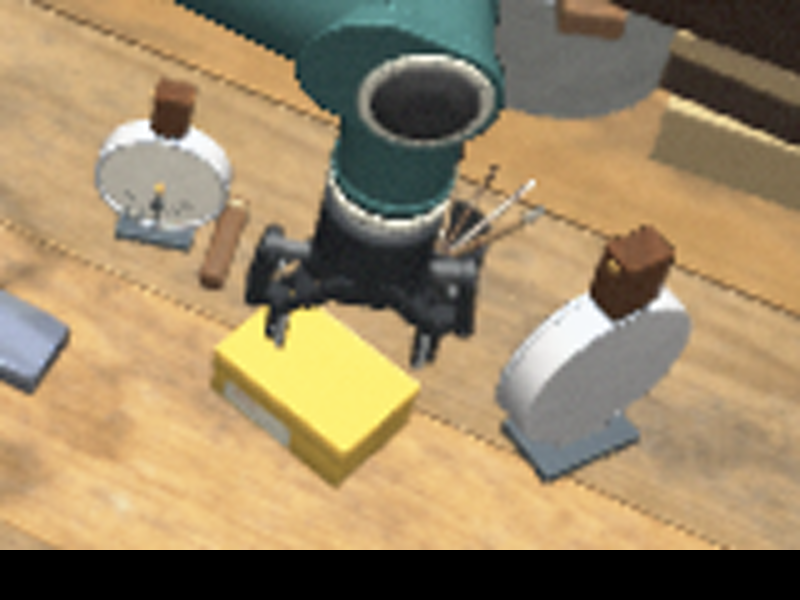

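View pics/b.png

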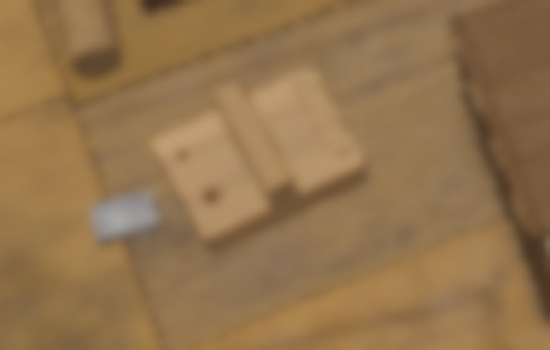

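The small gauge is at about (0.428, -0.397) and 172 mm tall, with the dial facing the robot and the dowel on its right. The right-hand gauge is taller, so it is the decoy. The offcut is at about (0.483, 0.316), with the nagura on its left. Next is an oblique wrist view square to the dial to read the mark.

```bash
python3 - <<'E'
from h import *
import pickle
d=pickle.load(open('d.pkl','rb'))
s=d['scene'];W=cloud(s)
Q=W[200:242,335:368];px=s["pixels"][200:242,335:368].astype(int)
m=np.isfinite(Q).all(2)&(Q[...,2]>.025)&(Q[...,2]<.12)
P=Q[m];P=P[(P[:,0]<.47)]
c=np.median(P,0);
for _ in range(5):
    M=P[:,:2]-c[:2];q=np.linalg.svd(M-M.mean(0),full_matrices=False)[2]
    n=np.append(q[1],0);n*=-np.sign(n[0]);r=(P-P.mean(0))@n;P=P[abs(r)<max(.004,1.5*r.std())]
print('dial normal',n,'c',P.mean(0),len(P))
w=snapshot("wrist");print(w["mtx"].round(1).tolist(),w["hand_eye"].round(3).tolist())
# camera pose candidates
tgt=np.array([.428,-.397,.07])
for dist in(.22,.28):
  for el in(.3,.5,.7,.9):
    zc=n*np.cos(el)+np.array([0,0,np.sin(el)]) # camera +z away from target
    for roll in np.arange(0,6.28,np.pi/4):
        x=np.cross([0,0,1],zc);x/=np.linalg.norm(x);y=np.cross(zc,x)
        R=np.column_stack([x*np.cos(roll)+y*np.sin(roll),-x*np.sin(roll)+y*np.cos(roll),zc])
        T=np.eye(4);T[:3,:3]=R;T[:3,3]=tgt+dist*zc
        B=T@np.linalg.inv(w["hand_eye"])
        k=solver.ik(B[:3,3],B[:3,:3])
        if k is not None: print(dist,el,round(roll,2),B[:3,3].round(3),np.round(k,2))
E
```

```text
dial normal [-0.96801814 -0.25088022  0.        ] c [ 0.4198094  -0.39587341  0.0726837 ] 276
[[337.2, 0.0, 285.8], [0.0, 337.2, 202.3], [0.0, 0.0, 1.0]] [[0.001, 0.948, 0.319, 0.083], [1.0, -0.0, -0.0, 0.0], [-0.0, 0.319, -0.948, -0.143], [0.0, 0.0, 0.0, 1.0]]
0.22 0.3 0.0 [ 0.365 -0.413  0.055] [ 1.89  1.29 -0.59  1.92 -1.13  1.07  1.35]
0.22 0.3 0.79 [ 0.374 -0.435  0.065] [ 1.87  1.28 -0.69  1.74 -0.79  1.1   1.74]
0.22 0.3 1.57 [ 0.383 -0.443  0.087] [ 1.85  1.17 -0.79  1.71 -0.56  1.02  2.21]
0.22 0.3 2.36 [ 0.387 -0.432  0.109] [ 1.94  1.08 -0.97  1.84 -0.31  0.77  2.67]
0.22 0.3 3.14 [ 0.384 -0.409  0.119] [ 2.18  1.37 -1.42  2.06  0.79  0.54  2.41]
0.22 0.3 3.93 [ 0.376 -0.387  0.11 ] [ 2.25  1.33 -1.31  2.27  1.5   0.17  2.5 ]
0.22 0.3 4.71 [ 0.366 -0.379  0.087] [0.9  0.94 0.43 2.38 4.25 1.65 0.05]
0.22 0.3 5.5 [ 0.362 -0.39   0.065] [ 2.16  1.41 -0.84  2.15 -1.28  0.63  0.83]
0.22 0.5 0.0 [ 0.364 -0.413  0.069] [ 1.88  1.12 -0.6   1.99 -1.15  0.92  1.27]
0.22 0.5 0.79 [ 0.374 -0.435  0.077] [ 1.84  1.12 -0.67  1.8  -0.77  0.99  1.62]
0.22 0.5 1.57 [ 0.387 -0.442  0.097] [
[... 3453 characters left out ...]
393  0.164] [ 1.29  0.3  -0.23  2.27 -1.26  0.5  -1.57]
0.28 0.7 5.5 [ 0.32  -0.401  0.128] [ 2.29  1.05 -1.09  2.26 -0.99  0.29  0.3 ]
0.28 0.9 0.0 [ 0.332 -0.422  0.142] [ 1.75  0.66 -0.5   2.08 -1.05  0.83  0.9 ]
0.28 0.9 0.79 [ 0.345 -0.442  0.148] [ 1.69  0.72 -0.53  1.85 -0.68  0.99  1.27]
0.28 0.9 1.57 [ 0.365 -0.447  0.162] [ 1.61  0.71 -0.62  1.73 -0.37  1.04  1.67]
0.28 0.9 2.36 [ 0.381 -0.434  0.177] [ 1.56  0.61 -0.71  1.77 -0.13  0.95  2.13]
0.28 0.9 3.14 [ 0.382 -0.409  0.183] [ 1.62  0.49 -0.86  1.94  0.09  0.7   2.62]
0.28 0.9 3.93 [ 0.369 -0.388  0.177] [ 0.8   0.21  0.14  2.23 -0.85  0.44 -2.09]
0.28 0.9 5.5 [ 0.334 -0.397  0.148] [ 2.09  0.7  -0.97  2.28 -1.21  0.34  0.29]
```

```bash
python3 - <<'E'
from h import *
import pickle
n=np.array([-.968,-.251,0]);tgt=np.array([.428,-.397,.08]);el=.8;dist=.30
w=snapshot("wrist")
zc=n*np.cos(el)+np.array([0,0,np.sin(el)]);x=np.cross([0,0,1],zc);x/=np.linalg.norm(x);y=np.cross(zc,x)
T=np.eye(4);T[:3,:3]=np.column_stack([-x,-y,zc]);T[:3,3]=tgt+dist*zc
B=T@np.linalg.inv(w["hand_eye"]);U=B[:3,:3];u,_,v=np.linalg.svd(U);U=u@v
arm.reach(B[:3,3],U);arm.sleep(.3)
p,R=arm.get_tool_pos(),arm.get_tcp_rot();s=snapshot("wrist")
T=wristT(s,p,R);pickle.dump((s,T),open('w1.pkl','wb'))
i=cv2.rotate(s["pixels"],cv2.ROTATE_180)
cv2.imwrite('pics/w1.png',cv2.cvtColor(i,cv2.COLOR_RGB2BGR));print(arm.get_t(),p,arm.get_joint_positions().round(2))
E
```

```text
3.0 [ 0.35815457 -0.41534586  0.20176959] [ 1.77  0.47 -0.9   1.97 -0.08  0.7   2.83]
```

View pics/w1.png

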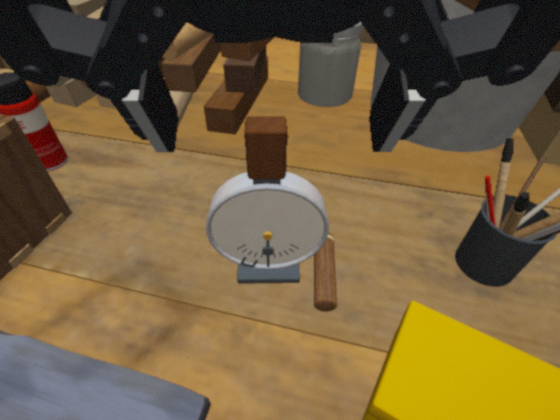

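The wrist view shows the gauge with its dial centred around (267,220), the pointer near (267,250) and the fork at about (249,262). I'll rectify the dial face to measure the mark, and fit the grip and dial poses.

```bash
python3 - <<'E'
from h import *
import pickle
s,T=pickle.load(open('w1.pkl','rb'));W=cloud(s,T)[::-1,::-1];I=s["pixels"][::-1,::-1]
Z=W[...,2]
def fit(u0,u1,v0,v1):
    P=W[v0:v1,u0:u1].reshape(-1,3);P=P[np.isfinite(P).all(1)]
    c=np.median(P,0)
    for _ in range(4):
        q=np.linalg.svd(P-P.mean(0),full_matrices=False)[2][2];r=(P-P.mean(0))@q;P=P[abs(r)<.003]
    return P.mean(0),q*-np.sign(q[0]),len(P)
print('dial',fit(225,310,190,228)); print('gripface',fit(250,283,148,172)); print('griptop',fit(250,283,122,140))
g=W[115:145,240:295].reshape(-1,3);g=g[(abs(g[:,2]-.172)<.005)];print('top pts',g.mean(0),np.ptp(g,0),g.min(0),g.max(0))
c,n,_=fit(225,310,190,228)
n[2]=0;n/=np.linalg.norm(n);e=np.cross(n,[0,0,1]); # e: right as seen facing the dial
if e@np.array([0,-1,0])<0:e=-e
# silhouette centre of dial points
P=W[150:275,195:335].reshape(-1,3);P=P[np.isfinite(P).all(1)&(abs((P-c)@n)<.004)&(P[:,2]>.02)&(P[:,2]<.125)]
print('dial extents lateral',np.percentile((P-c)@e,[.5,99.5]),'z',P[:,2].min(),P[:,2].max())
C=c+e*np.percentile((P-c)@e,[.5,99.5]).mean();C[2]=.07;C-=n*((C-c)@n)
print('C',C,'gauge',C-.01*n,'yaw',np.arctan2(-n[1],-n[0]))
# rectify 120x120mm at .2mm
k=5000;N=600;a=(np.arange(N)-N/2)/k
X=C+a[None,:,None]*e-a[:,None,None]*np.array([0,0,1.])
q=(X-T[:3,3])@T[:3,:3];K=s["mtx"]
mu=(K[0,0]*q[...,0]/-q[...,2]+K[0,2]).astype('f');mv=(K[1,1]*-q[...,1]/-q[...,2]+K[1,2]).astype('f')
r=cv2.remap(s["pixels"],mu,mv,cv2.INTER_CUBIC);cv2.circle(r,(300,300),230,(255,0,0),1)
cv2.imwrite('pics/r1.png',cv2.cvtColor(r,cv2.COLOR_RGB2BGR))
E
```

```text
dial (array([ 0.42094775, -0.39374598,  0.09809791]), array([-0.96519138, -0.26053683, -0.02293821]), 3150)
gripface (array([ 0.42125823, -0.3935845 ,  0.14845421]), array([-0.96507776, -0.26178335, -0.00971531]), 786)
griptop (array([ 0.42428332, -0.39303055,  0.17109748]), array([-0.41673186, -0.10601663,  0.90282614]), 549)
top pts [ 0.42754803 -0.39199616  0.17165789] [0.02697414 0.0327825  0.00700612] [ 0.4176006  -0.40740318  0.16701925] [ 0.44457474 -0.37462068  0.17402537]
dial extents lateral [-0.05183701  0.05782706] z 0.020021503948790487 0.12496189851590792
C [ 0.42172827 -0.39663751  0.07      ] gauge [ 0.43138272 -0.39403146  0.07      ] yaw 0.2636492148143358
```

View pics/r1.png

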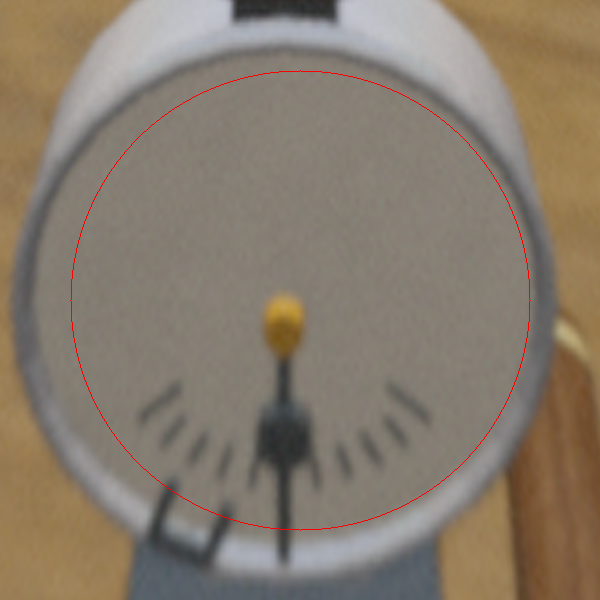

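The rectified dial has its hub at about (284,318), the pointer straight down, and the fork around (190,525), which puts the mark at roughly 0.35–0.42. A closer, lower view should tighten that.

```bash
python3 - <<'E'
from h import *
import pickle
n=np.array([-.9653,-.261,0]);tgt=np.array([.4208,-.3935,.065]);el=.5;dist=.235
w,_=pickle.load(open('w1.pkl','rb'))
zc=n*np.cos(el)+np.array([0,0,np.sin(el)]);x=np.cross([0,0,1],zc);x/=np.linalg.norm(x);y=np.cross(zc,x)
T=np.eye(4);T[:3,:3]=np.column_stack([-x,-y,zc]);T[:3,3]=tgt+dist*zc
B=T@np.linalg.inv(w["hand_eye"]);u,_,v=np.linalg.svd(B[:3,:3]);print(B[:3,3],solver.ik(B[:3,3],u@v))
arm.reach(B[:3,3],u@v);arm.sleep(.3)
p,R=arm.get_tool_pos(),arm.get_tcp_rot();s=snapshot("wrist");T=wristT(s,p,R)
pickle.dump((s,T),open('w2.pkl','wb'))
e=np.cross(n,[0,0,1]);e*=np.sign(-e[1])
C=np.array([.4209,-.3935,.07]);K=s["mtx"];k=6000;N=600
out=[]
for off in(0,.006):
    a=(np.arange(N)-N/2)/k
    X=C+off*n+a[None,:,None]*e-(a[:,None,None]+.02)*np.array([0,0,1.])
    q=(X-T[:3,3])@T[:3,:3]
    mu=(K[0,0]*q[...,0]/-q[...,2]+K[0,2]).astype('f');mv=(K[1,1]*q[...,1]/q[...,2]+K[1,2]).astype('f')
    r=cv2.remap(s["pixels"],mu,mv,cv2.INTER_CUBIC);r=np.ascontiguousarray(r);out.append(r)
cv2.imwrite('pics/r2.png',cv2.cvtColor(out[1],cv2.COLOR_RGB2BGR))
W=cloud(s,T)
c=W.reshape(-1,3);c=c[np.isfinite(c).all(1)]
lat=(c-C)@e;dep=(c-C)@n
m=(abs(lat)<.045)&(abs(c[:,2]-.035)<.025)
h,b=np.histogram(dep[m],bins=np.arange(-.03,.03,.001));print([(round(b[i],3),int(h[i])) for i in range(len(h)) if h[i]>5])
E
```

```text
[ 0.37260307 -0.40655601  0.12765799] [ 2.10102104  1.08957214 -1.34166361  2.05182013  0.62924155  0.550088
  2.42313715]
[(np.float64(-0.015), 9), (np.float64(-0.014), 8), (np.float64(-0.013), 15), (np.float64(-0.012), 13), (np.float64(-0.011), 21), (np.float64(-0.01), 17), (np.float64(-0.009), 26), (np.float64(-0.008), 28), (np.float64(-0.007), 26), (np.float64(-0.006), 26), (np.float64(-0.005), 34), (np.float64(-0.004), 44), (np.float64(-0.003), 153), (np.float64(-0.002), 358), (np.float64(-0.001), 2126), (np.float64(0.0), 1780), (np.float64(0.001), 412), (np.float64(0.002), 442), (np.float64(0.003), 278), (np.float64(0.004), 92), (np.float64(0.005), 163), (np.float64(0.006), 211), (np.float64(0.007), 130), (np.float64(0.008), 76), (np.float64(0.009), 62), (np.float64(0.01), 8)]
```

View pics/r2.png

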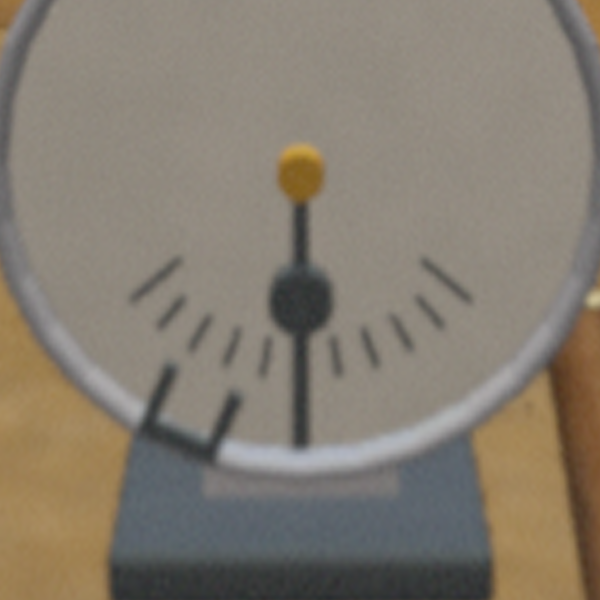

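The closer view has the hub at about (300,160) in the fork plane and the gap's middle at (192,412), so the mark is about 0.395 rad. Next I'll fit the ridge, check reachability, then grasp.

```bash
cat >> h.py <<'E'
GY=np.arctan2(.261,.9653); G=np.array([.4306,-.3909])
def orient(yaw,lean=0,flip=False):
    "tool orientation for gauge yaw, leaning toward its +y"
    from scipy.spatial.transform import Rotation as Ro
    Rg=Ro.from_euler('z',yaw)*Ro.from_rotvec([-lean,0,0])
    F=np.diag([-1,1,-1.]) if not flip else np.diag([1,-1,-1.])
    return Rg.as_matrix()@F
E
python3 - <<'E'
from h import *
import pickle
d=pickle.load(open('d.pkl','rb'));V=cloud(d['top'])
Q=V[225:270,118:190].reshape(-1,3);Q=Q[np.isfinite(Q).all(1)]
S=Q[(Q[:,2]>.022)&(Q[:,2]<.06)&(Q[:,0]<.55)&(Q[:,1]<.39)]
r=cv2.minAreaRect(S[:,:2].astype('f'));print('block',r,len(S))
M=Q[(Q[:,2]>.042)&(Q[:,2]<.06)&(Q[:,0]<.55)&(Q[:,1]<.39)]
print('ridge',cv2.minAreaRect(M[:,:2].astype('f')),M.mean(0),len(M))
q=np.linalg.svd(M[:,:2]-M[:,:2].mean(0))[2][0];q*=np.sign(q[0]);yaw=np.arctan2(q[1],q[0]);print('yaw',yaw,np.percentile((M[:,:2]-M[:,:2].mean(0))@q,[0,100]))
for f in(0,1):
    for nm,p,y,l in[('g',[*G,.2],GY,0),('g',[*G,.131],GY,0),('c1',[*G,.32],GY,0),('mid',[.45,-.04,.32],.1,0),('c2',[.483,.316,.32],yaw,0),('s',[.483,.316,.19],yaw,0),('t',[.483-.05*np.sin(yaw),.316+.05,.19],yaw,.42)]:
        k=solver.ik(np.array(p),orient(y,l,f));print(f,nm,None if k is None else np.round(k,2))
E
```

```text
block ((0.4837806522846222, 0.31497395038604736), (0.10931631177663803, 0.13037671148777008), 4.839624881744385) 802
ridge ((0.4788718819618225, 0.3127194344997406), (0.10664979368448257, 0.06474907696247101), 34.67668533325195) [0.48322563 0.31487408 0.04904437] 130
yaw 0.10566893549794239 [-0.04815939  0.05514892]
0 g [ 1.45  0.66 -1.08  1.76  0.64  1.13  2.  ]
0 g [ 1.38  0.71 -0.97  1.81  0.69  1.    1.96]
0 c1 [ 1.51  0.56 -1.19  1.62  0.53  1.33  2.08]
0 mid [ 1.18  0.24 -1.3   1.9   0.25  1.19  1.46]
0 c2 [ 0.25  0.62 -1.31  1.63  0.61  1.37  0.53]
0 s [ 0.15  0.68 -1.11  1.77  0.67  1.12  0.49]
0 t [-0.13  1.05 -1.33  1.53  1.08  1.8   0.13]
1 g [-0.12  0.61  1.12  1.85 -0.63  1.08 -0.06]
1 g [-0.15  0.84  1.24  1.91 -0.91  1.11  0.16]
1 c1 [ 1.55  0.61 -1.28  1.62  0.59  1.36 -1.11]
1 mid [-0.83 -0.01  0.86  2.    0.    1.15 -1.44]
1 c2 [-1.58  0.56  1.36  1.74 -0.56  1.32 -1.56]
1 s [-1.53  0.79  1.35  1.88 -0.84  1.2  -1.35]
1 t [-1.62  1.01  1.34  1.64 -0.58  1.36 -1.68]
```

```bash
python3 - <<'E'
from h import *
R=orient(GY)
arm.movel(np.array([.35,-.413,.24]),.2)
arm.reach(np.array([*G,.24]),R)
print(arm.get_t(),arm.get_tool_pos(),arm.get_force())
print('hit',arm.movel(np.array([*G,.131]),.1,guard=6))
print(arm.get_tool_pos(),arm.get_joint_positions().round(2))
grip(0.0,60);print('open',arm.get_opening(),arm.get_grasp_force(),arm.get_force())
arm.movel(np.array([*G,.15]),.05)
print(arm.get_t(),arm.get_tool_pos(),arm.get_opening(),arm.get_grasp_force(),arm.get_force())
E
```

```text
5.725 [ 0.42920931 -0.3911996   0.23820372] [-0.84779411 -1.07160064  0.41084235]
hit False
[ 0.43108646 -0.39110088  0.13168954] [ 1.39  0.73 -1.    1.81  0.72  1.02  1.94]
open 0.3430399964885695 60.31315326690674 [-0.13168012 -0.38177977  2.05006377]
8.05 [ 0.43043666 -0.39098991  0.15008458] 0.3430171588746596 59.70832586288452 [-0.02878622 -0.2917448  -3.61585002]
```

```bash
python3 - <<'E'
from h import *
import pickle
arm.movel(np.array([*G,.32]),.2)
arm.movel(np.array([.45,-.04,.32]),.25,rot=orient(.17))
arm.movel(np.array([.4835,.315,.32]),.25,rot=orient(.095))
arm.sleep(.4);p,R=arm.get_tool_pos(),arm.get_tcp_rot();s=snapshot("wrist");T=wristT(s,p,R)
pickle.dump((s,T),open('w3.pkl','wb'));save(s,'w3.png')
print(arm.get_t(),p,arm.get_force(),arm.get_joint_positions().round(2))
W=cloud(s,T);Q=W.reshape(-1,3);Q=Q[np.isfinite(Q).all(1)&(Q[:,0]<.56)&(abs(Q[:,1]-.315)<.09)]
S=Q[(Q[:,2]>.02)&(Q[:,2]<.06)];print(cv2.minAreaRect(S[:,:2].astype('f')),len(S))
M=Q[(Q[:,2]>.044)&(Q[:,2]<.058)]
q=np.linalg.svd(M[:,:2]-M[:,:2].mean(0),full_matrices=False)[2][0];q*=np.sign(q[0])
print(M.mean(0),np.arctan2(q[1],q[0]),M.min(0),M.max(0),len(M))
E
```

```text
12.6333 [0.48363503 0.31469384 0.32008734] [ 0.21084434 -0.45470603 -3.96597917] [ 0.17  0.5  -1.1   1.63  0.46  1.3   0.65]
((0.4814464747905731, 0.31657683849334717), (0.08455260843038559, 0.13022257387638092), 4.902156829833984) 5181
[0.46651269 0.31518339 0.05040412] 0.09124405615426352 [0.43872942 0.30239308 0.04401312] [0.49692348 0.3287121  0.05515289] 843
```

View pics/w3.png

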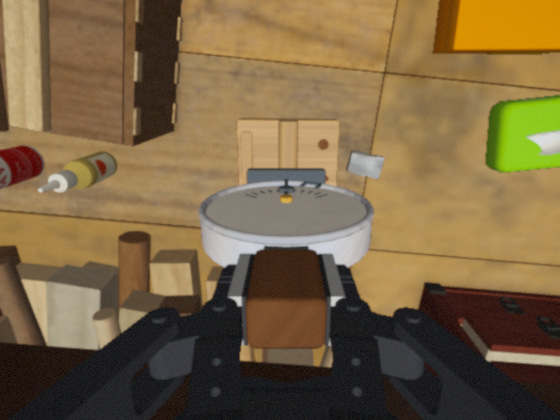

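The wrist view shows the gauge held straight above the offcut. The ridge is at columns ~280–298, with the pointer at (286,185) and the fork at (312,182). The ridge fits at (0.4835, 0.3163) with yaw 0.088, so I'm lowering onto it.

```bash
python3 - <<'E'
from h import *
c=np.array([.4835,.3163]);R=orient(.088)
arm.movel(np.array([*c,.20]),.15,rot=R);arm.sleep(.3)
print(arm.get_tool_pos(),arm.get_force())
print('hit',arm.movel(np.array([*c,.172]),.02,guard=4))
arm.sleep(.4);print(arm.get_t(),arm.get_tool_pos(),arm.get_force(),arm.get_wrist_torque(),arm.get_grasp_force())
E
```

```text
[0.48376783 0.3164048  0.20057761] [ 0.57481869 -0.61420899 -3.86228521]
hit True
15.15 [0.48348613 0.31627201 0.18320209] [-0.28275034 -1.23022405  6.53589283] [-0.06442879  0.03946002 -0.03913547] 60.81858158111572
```

```bash
cat >> h.py <<'E'
def rockpose(a,dz=0,c=(.4835,.3163),yaw=.088,d=.1312):
    y=np.array([-np.sin(yaw),np.cos(yaw),0]);z=np.array([0,0,1.])
    n=np.sin(a)*y+np.cos(a)*z;t=np.cos(a)*y-np.sin(a)*z
    return np.array([*c,.040+dz])+(.012+d)*n-.012*a*t, orient(yaw,a)
E
python3 - <<'E'
from h import *
import pickle
dz=0
for a in(.08,.16,.24,.32,.395):
    p,R=rockpose(a,dz);arm.movel(p,.04,rot=R);arm.sleep(.15)
    f=arm.get_force();print(a,round(dz,4),arm.get_t(),(arm.get_tool_pos()-p).round(4),f.round(2),round(arm.get_grasp_force(),1))
    ex=f[2]+3.9
    if ex>16: dz+=.0007
    if ex<4: dz-=.0007
arm.sleep(1)
p,R=arm.get_tool_pos(),arm.get_tcp_rot();s=snapshot("wrist");T=wristT(s,p,R);pickle.dump((s,T),open('w4.pkl','wb'))
i=cv2.resize(s["pixels"][130:270,180:400],None,fx=3.6,fy=3.6,interpolation=cv2.INTER_CUBIC)
cv2.imwrite('pics/w4.png',cv2.cvtColor(i,cv2.COLOR_RGB2BGR));print(arm.get_t(),arm.get_force(),R.round(3).tolist(),arm.get_joint_positions().round(2))
E
```

```text
0.08 0 15.7333 [0.     0.0001 0.0001] [-0.8   3.01  0.11] 60.1
0.16 0 16.2917 [ 0.0002 -0.0001  0.0002] [-0.    1.6   0.93] 60.3
0.24 0 16.85 [ 0.0003 -0.0003  0.0003] [-0.63  2.46  2.86] 60.6
0.32 0 17.4083 [ 0.0003 -0.0001  0.0003] [-0.69  1.24  3.93] 60.8
0.395 0 17.9583 [0.0002 0.0001 0.0003] [-0.58  2.4   5.52] 60.9
19.0083 [-0.01211824  1.65644899  4.93572167] [[-0.996, -0.081, 0.034], [-0.088, 0.92, -0.383], [-0.0, -0.384, -0.923]] [-0.33  0.75 -0.81  1.56  0.74  1.46  0.33]
```

View pics/w4.png

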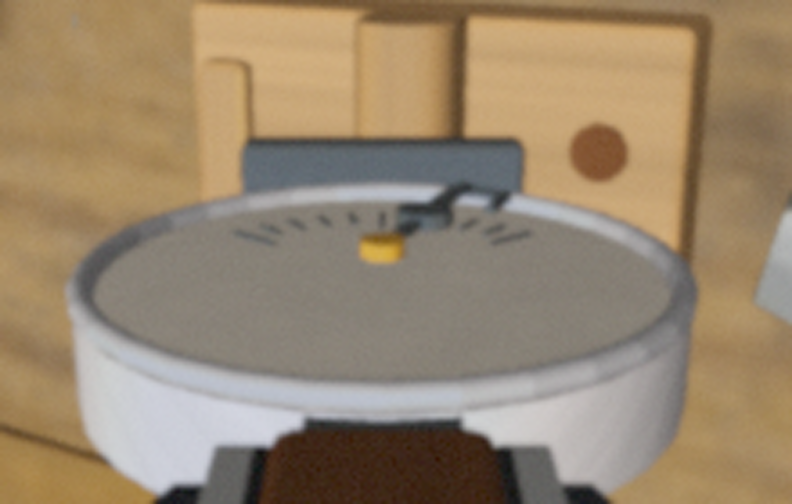

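```bash
python3 - <<'E'
from h import *
import pickle
out=[]
for f in('w3','w4'):
    s,T=pickle.load(open(f+'.pkl','rb'))
    Tt=T@np.linalg.inv(s["hand_eye"]);p=Tt[:3,3];R=Tt[:3,:3]
    gx,gy,gz=-R[:,0],R[:,1],-R[:,2];O=p-.1312*gz
    k=8000
    lat=(200-np.arange(400))/k+.012   # left = +y as facing dial
    zz=.085-np.arange(600)/k
    X=O-.016*gx+lat[None,:,None]*gy+zz[:,None,None]*gz
    q=(X-T[:3,3])@T[:3,:3];K=s["mtx"]
    mu=(K[0,0]*q[...,0]/-q[...,2]+K[0,2]).astype('f');mv=(K[1,1]*q[...,1]/q[...,2]+K[1,2]).astype('f')
    print(mu.min(),mu.max(),mv.min(),mv.max())
    r=cv2.remap(s["pixels"],mu,mv,cv2.INTER_CUBIC)
    out.append(cv2.convertScaleAbs(r,alpha=1.6))
cv2.imwrite('pics/r4.png',cv2.cvtColor(np.hstack(out),cv2.COLOR_RGB2BGR))
E
```

```text
263.92142 347.8572 174.03882 204.29929
264.40427 348.34143 173.97198 204.22415
```

View pics/r4.png

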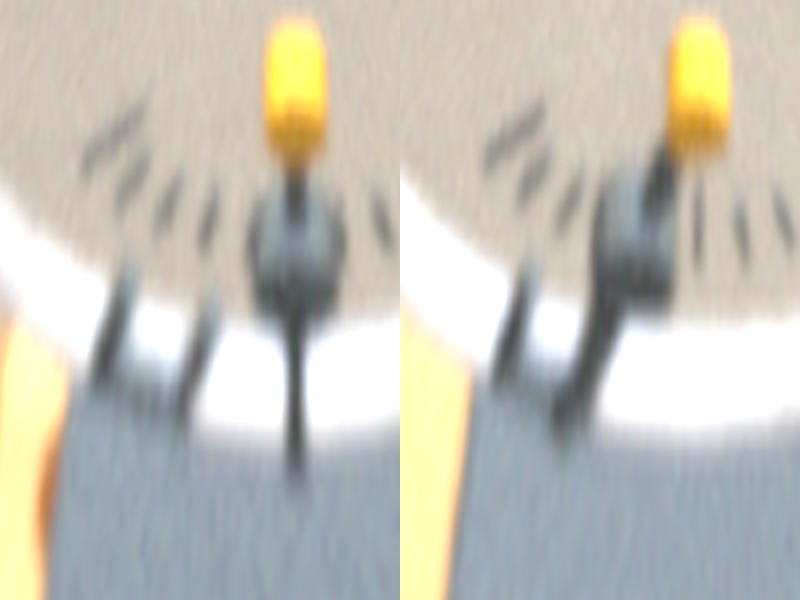

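The rectified pair shows the pointer tip at about (565,430), close to the inner prong (580–610) and short of the gap's middle at about (540,400). Nothing slipped in the grip. I'll wait for it to settle, re-measure numerically, then lean a bit more and compare.

```bash
cat >> h.py <<'E'
def rect(s,T,k=8000):
    Tt=T@np.linalg.inv(s["hand_eye"]);p=Tt[:3,3];R=Tt[:3,:3]
    gx,gy,gz=-R[:,0],R[:,1],-R[:,2];O=p-.1312*gz
    lat=(200-np.arange(400))/k+.012;zz=.085-np.arange(600)/k
    X=O-.016*gx+lat[None,:,None]*gy+zz[:,None,None]*gz
    q=(X-T[:3,3])@T[:3,:3];K=s["mtx"]
    mu=(K[0,0]*q[...,0]/-q[...,2]+K[0,2]).astype('f');mv=(K[1,1]*q[...,1]/q[...,2]+K[1,2]).astype('f')
    return cv2.cvtColor(cv2.remap(s["pixels"],mu,mv,cv2.INTER_CUBIC),cv2.COLOR_RGB2GRAY)
def dips(g,rows):
    "columns of dark minima per row"
    from scipy.signal import find_peaks
    for y in rows:
        r=cv2.GaussianBlur(g[y-6:y+7].mean(0).astype('f').reshape(1,-1),(9,1),0).ravel()
        k,pr=find_peaks(-r,prominence=12);print(y,[(int(a),int(r[a])) for a in k if a<340])
E
python3 - <<'E'
from h import *
import pickle
for f in('w3','w4'): print(f);dips(rect(*pickle.load(open(f+'.pkl','rb'))),(300,330,360,390,420,450,475))
def shot(n):
    p,R=arm.get_tool_pos(),arm.get_tcp_rot();s=snapshot("wrist");T=wristT(s,p,R);pickle.dump((s,T),open(n+'.pkl','wb'))
    print(n,arm.get_t(),arm.get_force().round(2),'lean',np.arccos(-R[2,2]).round(3));dips(rect(s,T),(300,330,360,390,420,450))
shot('w5')
p,R=rockpose(.435);arm.movel(p,.03,rot=R);arm.sleep(2);shot('w6')
E
```

```text
w3
300 [(119, 77), (208, 112), (281, 48)]
330 [(113, 60), (203, 85), (294, 48)]
360 [(105, 54), (197, 65), (295, 53)]
390 [(105, 77), (184, 68), (295, 58)]
420 [(180, 75), (295, 52)]
450 [(174, 95), (295, 58)]
475 [(53, 90), (296, 74)]
w4
300 [(120, 69), (202, 47)]
330 [(113, 52), (197, 50)]
360 [(105, 57), (189, 51)]
390 [(179, 52)]
420 [(159, 57)]
450 [(163, 86)]
475 [(68, 96)]
w5 19.0583 [0.5  2.26 4.85] lean 0.394
300 [(120, 70), (202, 47)]
330 [(113, 55), (200, 46)]
360 [(104, 54), (189, 51)]
390 [(175, 50)]
420 [(165, 55)]
450 [(162, 85)]
w6 21.4333 [0.63 3.48 5.44] lean 0.435
300 [(120, 70), (193, 51)]
330 [(114, 57), (199, 49)]
360 [(104, 55), (182, 49)]
390 [(168, 52)]
420 [(153, 60)]
450 [(154, 95)]
```

The fork gap's middle (dx ≈ 140 px) lies between the pointer positions at leans of 0.395 (≈134) and 0.435 (≈143). A lean of 0.413 puts the pointer in the middle of the fork. I'll set it, let it settle, check it and hand in.

```bash
python3 - <<'E'
from h import *
p,R=rockpose(.413);arm.movel(p,.02,rot=R);arm.sleep(2.5)
R=arm.get_tcp_rot();f=arm.get_force();print(arm.get_t(),f,np.arccos(-R[2,2]),arm.get_grasp_force(),arm.get_opening(),arm.get_tool_pos()-p)
s=snapshot("wrist");dips(rect(s,wristT(s,arm.get_tool_pos(),R)),(330,420,450))
if 2<f[2]+3.9<25: print(arm.sign_off())
E
```

```text
24.225 [0.13658155 2.84365327 5.82470264] 0.41358483606108737 61.031423807144165 0.3408124378606102 [8.23059223e-05 2.17050119e-04 1.91153357e-04]
330 [(113, 54), (193, 48)]
420 [(157, 60)]
450 [(154, 89)]
the job is handed in; nothing more can be done
None
```

I handed the job in at about 24 s; no verdict came back. The gauge is still gripped on the ridge at a 0.413 rad lean, pressing with roughly 10 N, and by my camera readings the pointer is inside the fork (mark estimated at 0.39–0.42 rad).

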